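# Set the bar blank to the flip stop and hold it down for the bend

### The job

Set up the loose steel bar on the blue bending block for its next bend: swing the red flip stop fully up, upright against its backstop, then slide the bar outward along its guides until its front end meets the stop plate, without shifting the stop along its rail. More than half of the bar then overhangs the bend edge and would tip it, so finish with the gripper still holding the bar flat and level on the block and up against the stop: do not let go. Leave the hex key, pen, bottle and solder reel where they are.

Things in the scene. Friction and masses are not known exactly. Their poses are not given: they have to be found in the camera images.
- bending_block: Blue block with a bright steel front edge, bolted down. Origin on the table below the middle of its bend edge; +y outward (the way the bar slides out), x across the bar, z up. Block from y = -65 to 0 mm, 80 mm wide, foot 130 mm wide (bolts to 15 mm high). Outward of it a rail on the table, 30 mm wide, 10 mm high, to y = 256 mm, carries the stop.
- bend_edge (a point): Middle of the bend edge on the block's top, 40 mm above the table, axes as the block's. The bar lies on this top between two guides 53 mm apart and 4 mm high, as long as the block.
- bar: Loose steel bar 50 (x) by 300 (y) by 6 mm, about 0.7 kg; origin at the centre of its underside, +y outward. Starts flat on the block between the guides, front end 93 to 110 mm past the bend edge. Slides with a few N of friction; tips once its centre is past the edge unless the tail is held.
- bar_end (a point): middle of the bar's front (outward) end face, at half its thickness
- bar_tail (a point): Middle of the bar's rear end face, at half its thickness (43 mm up). At least the last 42 mm of the tail stay free behind the block all the way to the stop, with only the table below.
- stop_mark (a point): Where the bar's front end face has to come: middle of the raised stop plate's near face at the bar's height, 43 mm up, axes as the block's. The point belongs to the dark saddle (48 mm wide) screwed on the rail, set anew for each job 174 to 192 mm past the bend edge; the saddle slips when pushed with about 35 N.
- stop_hinge (a point): Middle of the stop plate's hinge pin, 4 mm outward of stop_mark and 18 mm above the table. The pin lies along the block's x; its two ears reach 31 mm to either side and 3 mm inward of the pin.
- stop_flap_tip (a point): Middle of the free edge of the red stop plate (40 mm wide along the block's x, 50 mm from pin to this edge, 10 mm thick, a slick white nylon pad on the face that meets the bar). Lying, it points from the pin level back to the block, 13 to 23 mm above the table, only the rail below it; raised, this edge is 68 mm up. Can be gripped across its width and turned.
- stop_flap (a joint): Angle of the stop plate about its pin: 0 lying flat toward the block, 1.57 upright, 1.66 its end of travel, fully up against its backstop, leaning 5 degrees outward. A stiff hinge (0.07 N m): it stays where it is left.
- hex_key: dark hex key, 28 x 80 x 6 mm, lying on the table, origin at the centre of its underside; bystander
- pen_1: red and white marker pen, 17 x 135 x 16 mm, lying on the table, origin at the centre of its underside; bystander
- ipa_bottle: white bottle with a red nozzle, 48 mm wide, 139 mm tall, standing, origin at the centre of its underside; bystander
- solder_reel: black and silver solder reel, 58 mm across, 40 mm tall, origin at the centre of its underside; bystander

How it is judged:
By the outcome, as a careful person would: the job done as asked, in the order asked, and still so for the second after the job is handed in, while the arm keeps its last pose, push and grip.
It also fails if it takes over 61 s, if anything falls off the work surface, if the arm or the gripper's body presses on something with over 40 N, if the wrist force passes 120 N, or if a joint passes its speed limit or range.

### The arm

A 7-joint arm with a two-finger parallel gripper is mounted at the origin on a cart in front of the work surface, level with it; the furniture and walls round the work are solid. World frame = base frame: x ahead of the robot, y to its left, z up, the work surface at z = 0. Lengths are in m, angles in rad, forces in N, time in s.
With the tool pointing down it reaches from about 0.35 to 0.775 m from the base axis. Payload 3.1 kg.
Tool frame: the origin (TCP) lies between the finger pads; the fingertips stand 8 mm ahead of it and the grasp point (between the pads) lies 11 mm behind it; z points along the fingers, y is the line along which they close (so a half turn about z gives the same grasp; the last joint's range is limited). The gripper opens to 85 mm and grips with 20 to 120 N. Pads are 22 mm wide; open, the fingers measure 114 mm over their backs; the gripper's body (76 mm by 85 mm) begins 54 mm behind the grasp point. The pads swing forward as they close: fully open they stand 13 mm farther back than shut.
Start: joints at [-1.374, 0.311, 0.014, 1.512, -0.004, 1.319, -0.027], TCP at [0.13, 0.534, 0.239] pointing down, gripper open.
Joint ranges: [-2.7, 2.7], [-0.3, 1.91], [-1.27, 1.3], [0.12, 2.57], [-1.44, 4.58], [0.2, 2.03], [-3.05, 3.05]. Speed limits (rad/s): [2.79, 2.79, 3.14, 3.14, 3.14, 3.14, 3.14].

### API

Orientations are given as a rotation vector (axis times angle).
In Python, from bench import read_state, camera, order, outline_of, pinpoint gives the robot as it stands.
- The arm moves only by the tool apply_moves, never from a script. Its argument "steps" is one flat list of numbers, 7 for each row, row after row: the shift along the tool's x, y, z in m, then the turn, a rotation vector about the tool's x, y, z in units of 8 degrees (1.0 is 8 degrees), then the closure in counts, from 0 (fully open) to 255 (shut). In form: [tx, ty, tz, rx, ry, rz, grip, tx, ty, tz, rx, ry, rz, grip, ...]. A call has 1 to 20 rows; each row is the pose to reach, as a shift and turn from the pose commanded when the call began, along the tool's axes at that moment; what a row does not reach only later rows make up. A row lasts 1/10 s, in which the tool goes at most 50 mm and 8.59 degrees, less where a joint would pass 70% of its speed; a pose out of reach is approached as far as the arm can. A call with a gripper value outside its range is refused whole. The fingers move at their own pace and stop on an object; "newtons" is the grip in N (left out, the last holds). Time passes only in rows, so rows that repeat a pose let the fingers close. It gives the time, the measured TCP pose, the force, the opening and the grip force at its end, in the units of the state.
- read_state(): the state, without advancing time (a new reading comes with each control period).
- camera(name): name is "scene" or "top" or "wrist"; returns a dict with "color" (480x640x3 uint8, red, green, blue), "intrinsics" (3x3 intrinsics, pixels), "dist_coeffs" ([k1, k2, p1, p2, k3] as OpenCV has them; the pictures are not rectified), "xyz" and "attitude" of the camera in the world; the wrist camera has in their place "T_tool_cam" (4x4, takes a point from camera to tool coordinates, whose origin is the TCP and whose axes are the flange's). Camera axes: x right, y down, z forward; pixel columns grow to the right and rows downward; lengths in m; the calibration is good to about 2 mm. A picture is of the moment at which its call begins: read the wrist's pose just before it. There is no depth.
- order.job_done(): hands the job in; it is judged then, once.
Trained networks look in a picture, given as the dict that the camera call returned (one of the last four; its "shot" number tells which), for a name from the list of things; names that differ only in an ending like _2 or _b are one class to them, and where a whole thing is asked for, a point or a joint stands for the part that bears it (a point fixed in the world has none). Each returns a list of dicts, best first, with "conf" (0 to 1); they miss things now and then, are a little off and sometimes report something else, mostly with a low value. They report only what shows in the picture. A call takes as long as a camera call.
- outline_of(picture, query): "pixels" (480x640 bool, what is visible of it) and "bbox" ([left, top, width, height] in pixels, round what is visible of it).
- pinpoint(picture, query): "uv" ([column, row] in pixels: a listed point, or the origin of a listed thing).
The state is a dict: "time_s": time; "q": joint angles; "joint_velocities": joint speeds; "joint_torque": joint torques, N m; "eef_pos": TCP position; "ee_rot": TCP orientation; "wrist_force": force on the tool from outside, world axes, zero at the start; "torque": the same for the moment, N m; "gripper_width": finger opening in m; "finger_force": force on a finger pad.
Only numpy, scipy, OpenCV 4.12 (cv2) and the standard library are available. Lean on these libraries where they do the work, as an engineer would, in place of code of your own. Each camera call takes 0.05 s, during which the arm holds its last target. There are 200 camera calls.

## Working session

There is one attempt and no reset: what is moved stays moved. The work goes in short steps, Python scripts to look and compute and a tool call to move; the robot and the scene stay as the last step left them, time stands still between calls to the robot, and variables do not carry over. Pictures are saved under pics/ and viewed, at most 10 in all, crops included, and the job is handed in when it is done.

Besides the shell and the picture viewer there is one more tool, called after "Emit:" in YAML: its name, and indented under it one key for each argument. apply_moves: Moves the arm, as the interface text tells. Its arguments: {"type":"object","properties":{"steps":{"type":"array"},"newtons":{"type":"number"}},"required":["steps"]}

```bash
mkdir -p pics; ls; cat > h.py <<'E'
import numpy as np, cv2
from bench import read_state, camera, order, outline_of, pinpoint
from scipy.spatial.transform import Rotation as R
def campose(c, s=None):
    if 'T_tool_cam' in c:
        T=np.eye(4);T[:3,:3]=R.from_rotvec(s['ee_rot']).as_matrix();T[:3,3]=s['eef_pos'];T=T@np.array(c['T_tool_cam']);return T[:3,:3],T[:3,3]
    a=np.array(c['attitude'])
    return (a if a.shape==(3,3) else R.from_rotvec(a).as_matrix()), np.array(c['xyz'])
def hit(c,uv,z,s=None):
    Rm,p=campose(c,s)
    u=cv2.undistortPoints(np.array(uv,float).reshape(1,1,2),np.array(c['intrinsics']),np.array(c['dist_coeffs']))[0,0]
    d=Rm@np.array([u[0],u[1],1]);return p+d*(z-p[2])/d[2]
def proj(c,P,s=None):
    Rm,p=campose(c,s)
    return cv2.projectPoints((np.atleast_2d(P)-p)@Rm,np.zeros(3),np.zeros(3),np.array(c['intrinsics']),np.array(c['dist_coeffs']))[0][:,0]
def save(c,n,box=None):
    im=c['color'][:,:,::-1]
    if box: im=im[box[1]:box[3],box[0]:box[2]]
    cv2.imwrite('pics/'+n,im)
Z=dict(bending_block=0,bend_edge=.04,bar=.04,bar_end=.043,bar_tail=.043,stop_mark=.043,stop_hinge=.018,stop_flap_tip=.018,hex_key=0,pen_1=0,ipa_bottle=0,solder_reel=0)
E
python3 - <<'E'
from h import *
s=read_state();print({k:np.round(v,3) for k,v in s.items()})
for n in ['top','scene']:
    c=camera(n);save(c,n+'1.png');print(n,c['xyz'],c['attitude'])
    for k in Z:
        r=pinpoint(c,k)
        print(k,[(round(x['conf'],2),np.round(x['uv']),np.round(hit(c,x['uv'],Z[k]),3)) for x in r[:2]])
E
```

```text
pics
{'time_s': np.float64(0.0), 'q': array([-1.374,  0.312,  0.014,  1.513, -0.004,  1.319, -0.027]), 'joint_velocities': array([ 0.   ,  0.001, -0.   ,  0.   ,  0.   ,  0.   ,  0.002]), 'joint_torque': array([-0.0000e+00, -3.7992e+01,  1.4600e-01, -2.3060e+01,  1.2000e-02,
        1.4000e-02,  0.0000e+00]), 'eef_pos': array([0.13 , 0.534, 0.238]), 'ee_rot': array([-0.374, -3.119,  0.004]), 'wrist_force': array([-0.108,  0.608, -0.217]), 'torque': array([ 0.012, -0.041, -0.064]), 'finger_force': np.float64(0.0), 'gripper_width': np.float64(0.085)}
top [0.43512076 0.00703728 0.90620414] [-2.12907558  2.18092487 -0.16337807]
bending_block [(0.57, array([295., 267.]), array([0.513, 0.033, 0.   ]))]
bend_edge [(0.7, array([295., 270.]), array([0.504, 0.032, 0.04 ])), (0.5, array([350., 317.]), array([ 0.41 , -0.073,  0.04 ]))]
bar [(0.7, array([322., 263.]), array([ 0.518, -0.022,  0.04 ]))]
bar_end [(0.93, array([249., 284.]), array([0.478, 0.124, 0.043]))]
bar_tail [(0.74, array([392., 238.]), array([ 0.564, -0.163,  0.043]))]
stop_mark [(0.7, array([203., 299.]), array([0.452, 0.215,
[... 844 characters left out ...]
, 0.043])), (0.36, array([328., 256.]), array([ 0.526, -0.017,  0.043]))]
bar_tail [(0.71, array([399., 294.]), array([ 0.563, -0.168,  0.043])), (0.29, array([246., 282.]), array([ 0.368, -0.005,  0.043]))]
stop_mark [(0.68, array([237., 211.]), array([0.46 , 0.223, 0.043]))]
stop_hinge [(0.98, array([235., 222.]), array([0.454, 0.225, 0.018]))]
stop_flap_tip [(0.9, array([253., 234.]), array([0.464, 0.162, 0.018]))]
hex_key [(0.68, array([246., 285.]), array([0.386, 0.041, 0.   ]))]
pen_1 []
ipa_bottle [(0.71, array([297., 213.]), array([0.598, 0.211, 0.   ]))]
solder_reel [(0.68, array([340., 236.]), array([0.625, 0.083, 0.   ])), (0.64, array([271., 232.]), array([0.512, 0.174, 0.   ]))]
```

View pics/top1.png

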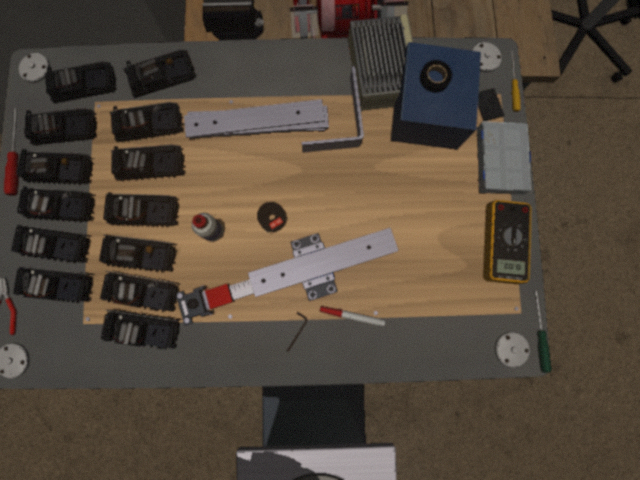

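View pics/scene1.png

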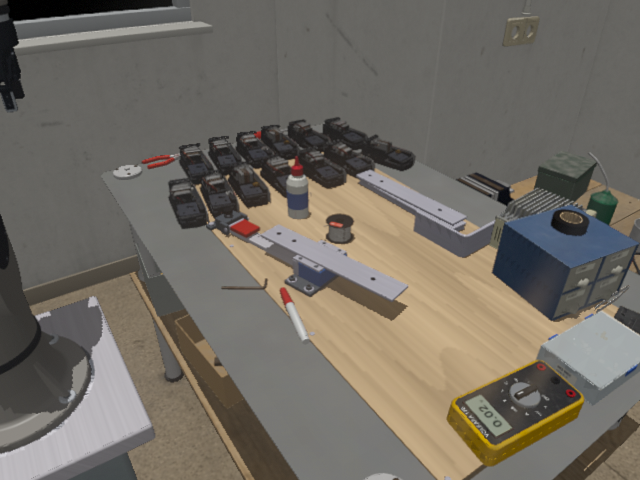

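The top view shows the bar from its end at about (249,284) to its tail at (395,240). The red flap lies at (218,296), with the dark saddle at (195,303). The bottle is at (205,226), and the scene view agrees. I'll go above the stop for a close look.

```bash
cat >> h.py <<'E'
def delta(cmd_p,cmd_rv,tgt_p,tgt_R):
    R0=R.from_rotvec(cmd_rv);d=R0.inv().apply(np.array(tgt_p)-np.array(cmd_p))
    r=(R0.inv()*R.from_matrix(tgt_R)).as_rotvec(degrees=True)/8
    return np.round(d,4),np.round(r,3)
def down(psi,flip=1): # tool y at angle psi(deg), z down
    y=np.array([np.cos(np.radians(psi)),np.sin(np.radians(psi)),0])*flip;z=np.array([0,0,-1.]);return np.c_[np.cross(y,z),y,z]
E
python3 - <<'E'
from h import *
s=read_state();print(s['eef_pos'],s['ee_rot'])
print(delta(s['eef_pos'],s['ee_rot'],[.44,.17,.24],down(16.4)))
c=camera('wrist');print(np.round(c['T_tool_cam'],3),c['intrinsics'])
E
```

```text
[0.130093   0.53439027 0.2393002 ] [ 3.74117068e-01  3.11919152e+00 -4.01253872e-05]
(array([-0.3873, -0.2808, -0.0007]), array([0.  , 0.  , 7.49]))
[[-0.    -0.959 -0.282  0.071]
 [ 1.    -0.     0.    -0.   ]
 [-0.    -0.282  0.959 -0.135]
 [ 0.     0.     0.     1.   ]] [[419.47033235   0.         325.59765088]
 [  0.         419.47033235 241.66275972]
 [  0.           0.           1.        ]]
```

Emit:
apply_moves:
  steps: [-0.387, -0.281, 0, 0, 0, 7.49, 0, -0.387, -0.281, 0, 0, 0, 7.49, 0, -0.387, -0.281, 0, 0, 0, 7.49, 0, -0.387, -0.281, 0, 0, 0, 7.49, 0, -0.387, -0.281, 0, 0, 0, 7.49, 0, -0.387, -0.281, 0, 0, 0, 7.49, 0, -0.387, -0.281, 0, 0, 0, 7.49, 0, -0.387, -0.281, 0, 0, 0, 7.49, 0, -0.387, -0.281, 0, 0, 0, 7.49, 0, -0.387, -0.281, 0, 0, 0, 7.49, 0, -0.387, -0.281, 0, 0, 0, 7.49, 0, -0.387, -0.281, 0, 0, 0, 7.49, 0, -0.387, -0.281, 0, 0, 0, 7.49, 0, -0.387, -0.281, 0, 0, 0, 7.49, 0]

```text
time_s: 2.75
eef_pos: [0.4387, 0.1716, 0.2392]
ee_rot: [-1.877, -2.518, -0.0]
wrist_force: [-0.2, 0.5, -0.4]
gripper_width: 0.0854
finger_force: 0.0
```

```bash
python3 - <<'E'
from h import *
s=read_state();c=camera('wrist');save(c,'w1.png');print(s['time_s'],s['eef_pos'],s['ee_rot'],s['wrist_force'])
for k in ['bend_edge','bar_end','bar_tail','stop_mark','stop_hinge','stop_flap_tip','ipa_bottle','bar']:
    r=pinpoint(c,k)
    print(k,[(round(x['conf'],2),np.round(x['uv']),np.round(hit(c,x['uv'],Z[k],s),4)) for x in r[:2]])
for k in ['stop_flap_tip','bar']:
    o=outline_of(c,k)
    if o: 
        cn=max(cv2.findContours(o[0]['pixels'].astype(np.uint8),0,2)[0],key=cv2.contourArea)
        b=cv2.boxPoints(cv2.minAreaRect(cn)); print(k,o[0]['conf'],[(np.round(p),np.round(hit(c,p,.023 if k!='bar' else .046,s),4)) for p in b])
E
```

```text
2.75 [0.43870967 0.17155615 0.23920384] [-1.87689693e+00 -2.51833951e+00 -1.53181827e-04] [-0.19870519  0.48536392 -0.44606527]
bend_edge []
bar_end [(0.9, array([350., 287.]), array([0.4783, 0.1145, 0.043 ]))]
bar_tail []
stop_mark [(0.83, array([356., 168.]), array([0.4528, 0.2118, 0.043 ]))]
stop_hinge [(0.89, array([354., 159.]), array([0.4516, 0.2161, 0.018 ]))]
stop_flap_tip [(0.97, array([354., 220.]), array([0.4671, 0.1656, 0.018 ]))]
ipa_bottle [(0.7, array([498., 212.]), array([0.5949, 0.2075, 0.    ]))]
bar [(0.64, array([352., 425.]), array([ 0.5246, -0.0235,  0.04  ]))]
stop_flap_tip 0.73 [(array([331., 155.], dtype=float32), array([0.4316, 0.2139, 0.023 ])), (array([377., 155.], dtype=float32), array([0.4681, 0.2248, 0.023 ])), (array([377., 220.], dtype=float32), array([0.4855, 0.1724, 0.023 ])), (array([331., 220.], dtype=float32), array([0.4476, 0.1611, 0.023 ]))]
bar 0.77 [(array([322., 441.], dtype=float32), array([ 0.5008, -0.0455,  0.046 ])), (array([325., 280.], dtype=float32), array([0.4558, 0.1157, 0.046 ])), (array([383., 281.], dtype=float32), array([0.503 , 0.1288, 0.046 ])), (array([380., 442.], dtype=float32), array([ 0.5552, -0.0308,  0.046 ]))]
```

View pics/w1.png

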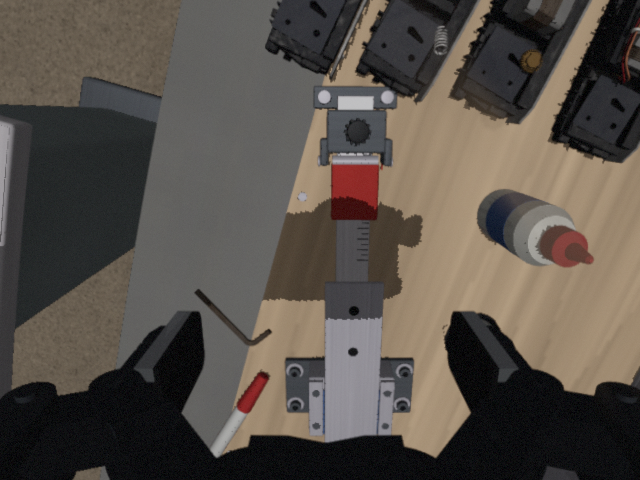

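The close view shows the flap's red face spanning columns 331–377 and rows 155–220. It's lined up with the tool's x axis, and the saddle knob is at (357,131). The bar end is at (354,282), and the hex key and pen are well to the left. There's a white screw head at (302,197) near where a wide-open finger would land, so I'll descend with the fingers partly closed.

Emit:
apply_moves:
  steps: [0.0015, 0.0243, 0.05, 0, 0, 0, 85, 0.0015, 0.0243, 0.1, 0, 0, 0, 85, 0.0015, 0.0243, 0.14, 0, 0, 0, 85, 0.0015, 0.0243, 0.18, 0, 0, 0, 85, 0.0015, 0.0243, 0.18, 0, 0, 0, 85, 0.0015, 0.0243, 0.18, 0, 0, 0, 85, 0.0015, 0.0243, 0.18, 0, 0, 0, 85]

```text
time_s: 4.0
eef_pos: [0.4648, 0.1789, 0.0618]
ee_rot: [1.88, 2.514, 0.007]
wrist_force: [-0.7, 1.1, 0.6]
gripper_width: 0.0571
finger_force: 0.0
```

```bash
python3 - <<'E'
from h import *
s=read_state();c=camera('wrist');save(c,'w2.png');print(s['time_s'],s['eef_pos'],s['ee_rot'],s['wrist_force'],s['gripper_width'])
for k in ['bar_end','stop_mark','stop_hinge','stop_flap_tip']:
    r=pinpoint(c,k)
    print(k,[(round(x['conf'],2),np.round(x['uv']),np.round(hit(c,x['uv'],Z[k],s),4),np.round(R.from_rotvec(s['ee_rot']).inv().apply(hit(c,x['uv'],Z[k],s)-s['eef_pos']),4)) for x in r[:2]])
E
```

```text
4.0 [0.46482297 0.17892241 0.06175665] [1.88040518 2.51359141 0.00703975] [-0.68855284  1.13696099  0.59851839] 0.057142324476453
bar_end [(0.74, array([316., 432.]), array([0.4793, 0.1172, 0.043 ]), array([-0.0633, -0.0036,  0.0187])), (0.68, array([318., 198.]), array([0.4509, 0.2196, 0.043 ]), array([ 0.043 , -0.0019,  0.0188]))]
stop_mark [(0.86, array([317., 225.]), array([0.4534, 0.2096, 0.043 ]), array([ 0.0326, -0.0024,  0.0188]))]
stop_hinge [(0.98, array([317., 198.]), array([0.4513, 0.215 , 0.018 ]), array([ 0.0384, -0.003 ,  0.0438]))]
stop_flap_tip [(0.79, array([315., 306.]), array([0.4645, 0.1656, 0.018 ]), array([-0.0127, -0.0043,  0.0437]))]
```

View pics/w2.png

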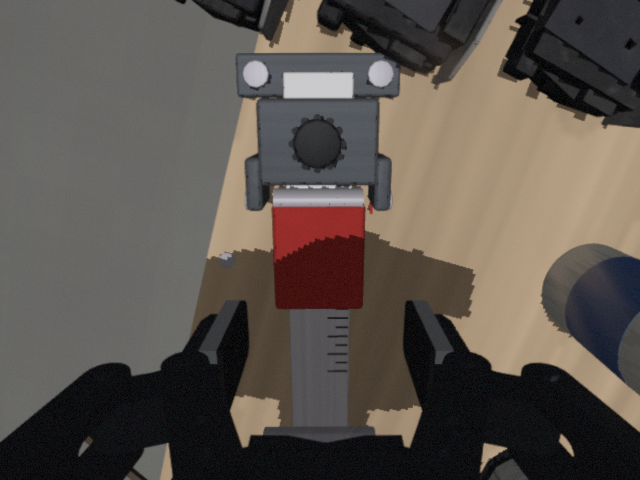

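The view shows the open fingers about 7 px right of the flap's centre column (319), which is about 3–4 mm, and the flap tip is at row 307. I'll correct sideways, go down and grip.

Emit:
apply_moves:
  steps: [0, -0.0035, 0, 0, 0, 0, 85, 0, -0.0035, 0.025, 0, 0, 0, 85, 0, -0.0035, 0.04, 0, 0, 0, 85, 0, -0.0035, 0.048, 0, 0, 0, 85, 0, -0.0035, 0.048, 0, 0, 0, 85, 0, -0.0035, 0.048, 0, 0, 0, 85, 0, -0.0035, 0.048, 0, 0, 0, 85]
  newtons: 30

```text
time_s: 4.95
eef_pos: [0.46, 0.1775, 0.0122]
ee_rot: [1.881, 2.515, 0.003]
wrist_force: [0.6, -0.1, 0.7]
gripper_width: 0.0569
finger_force: 0.0
```

Emit:
apply_moves:
  steps: [0, 0.001, 0, 0, 0, 0, 85, 0, 0.001, 0, 0, 0, 0, 200, 0, 0.001, 0, 0, 0, 0, 200, 0, 0.001, 0, 0, 0, 0, 200, 0, 0.001, 0, 0, 0, 0, 200, 0, 0.001, 0, 0, 0, 0, 200, 0, 0.001, 0, 0, 0, 0, 200]
  newtons: 30

```text
time_s: 5.65
eef_pos: [0.462, 0.178, 0.0123]
ee_rot: [1.881, 2.514, 0.005]
wrist_force: [3.2, 0.9, 4.8]
gripper_width: 0.0393
finger_force: 34.2
```

```bash
python3 - <<'E'
from h import *
s=read_state();c=camera('wrist');print(s['time_s'],s['eef_pos'],s['ee_rot'],s['wrist_force'],s['gripper_width'],s['finger_force'])
for k in ['stop_hinge','stop_flap_tip','stop_mark']:
    r=pinpoint(c,k)
    print(k,[(round(x['conf'],2),np.round(x['uv']),np.round(R.from_rotvec(s['ee_rot']).inv().apply(hit(c,x['uv'],Z[k],s)-s['eef_pos']),4)) for x in r[:2]])
# arc of grasp point from th0 to 1.72, tool fixed / rotating half
E
```

```text
5.65 [0.46199297 0.17799624 0.01225139] [1.88052615 2.51381204 0.00506423] [3.19494866 0.89167011 4.81441432] 0.0393133641889948 34.219536781311035
stop_hinge [(0.96, array([324., 228.]), array([ 0.0376,  0.0002, -0.0057]))]
stop_flap_tip [(0.55, array([326., 366.]), array([-0.0128,  0.001 , -0.0057]))]
stop_mark [(0.88, array([327., 266.]), array([ 0.0336,  0.0013, -0.0307]))]
```

The grip holds: 39 mm opening, 34 N, pin 37.5 mm ahead. Next I'll swing the flap along the arc with the tool kept vertical, so the plate pivots in the pads.

Emit:
apply_moves:
  steps: [0, 0, 0, 0, 0, 0, 200, 0.0007, 0, -0.0075, 0, 0, 0, 200, 0.003, 0, -0.0146, 0, 0, 0, 200, 0.0065, 0, -0.0212, 0, 0, 0, 200, 0.0114, 0, -0.0269, 0, 0, 0, 200, 0.0172, 0, -0.0316, 0, 0, 0, 200, 0.0239, 0, -0.035, 0, 0, 0, 200, 0.0311, 0, -0.037, 0, 0, 0, 200, 0.0348, 0, -0.0374, 0, 0, 0, 200, 0.0348, 0, -0.0374, 0, 0, 0, 200, 0.0348, 0, -0.0374, 0, 0, 0, 200]
  newtons: 20

```text
time_s: 6.95
eef_pos: [0.4535, 0.2066, 0.049]
ee_rot: [1.881, 2.507, -0.001]
wrist_force: [6.9, -5.5, 0.7]
gripper_width: 0.0391
finger_force: 24.5
```

```bash
python3 - <<'E'
from h import *
s=read_state();c=camera('wrist');save(c,'w3.png');print(s['time_s'],s['eef_pos'],s['ee_rot'],s['wrist_force'],s['gripper_width'],s['finger_force'])
E
```

```text
6.95 [0.45352116 0.20661634 0.04900172] [ 1.88091872e+00  2.50726462e+00 -1.20423902e-03] [ 6.86623134 -5.52646851  0.67635377] 0.03912827629361194 24.526773691177368
```

View pics/w3.png

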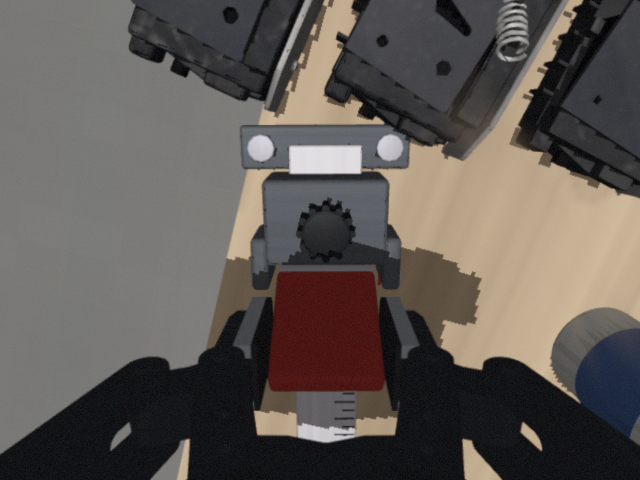

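The flap shows as a red face from row 272 to row 388, gripped between the pads and at roughly 78°. The arm lags under about 7 N, so I'll push on toward the backstop.

Emit:
apply_moves:
  steps: [0.004, 0, 0, 0, 0, 0, 200, 0.008, 0, 0, 0, 0, 0, 200, 0.011, 0, 0, 0, 0, 0, 200, 0.011, 0, 0, 0, 0, 0, 200, 0.011, 0, 0, 0, 0, 0, 200]

```text
time_s: 7.5
eef_pos: [0.4505, 0.2172, 0.0496]
ee_rot: [1.882, 2.507, -0.001]
wrist_force: [5.0, -6.1, 5.7]
gripper_width: 0.0392
finger_force: 20.0
```

Emit:
apply_moves:
  steps: [0.002, 0, 0, 0, 0, 0, 200, 0.004, 0, 0, 0, 0, 0, 200, 0.004, 0, 0, 0, 0, 0, 200, 0.004, 0, 0, 0, 0, 0, 200]

```text
time_s: 7.9
eef_pos: [0.4491, 0.2218, 0.0493]
ee_rot: [1.882, 2.508, 0.0]
wrist_force: [6.2, -4.6, 3.9]
gripper_width: 0.0391
finger_force: 19.6
```

```bash
python3 - <<'E'
from h import *
s=read_state();c=camera('wrist');print(s['eef_pos'])
c2=camera('scene');s2=cv2.resize(c2['color'][170:270,190:310],None,fx=5,fy=5,interpolation=cv2.INTER_CUBIC)
a=c['color'][100:480,100:540]; s2=cv2.resize(s2,(356,380));cv2.imwrite('pics/c4.png',np.hstack([a,s2])[:,:,::-1])
for n,cc,ss in [('w',c,s),('s',c2,None)]:
  for k in ['stop_hinge','stop_flap_tip','stop_mark','bar_end']:
    r=pinpoint(cc,k)
    z={'stop_flap_tip':.068}.get(k,Z[k])
    print(n,k,[(round(x['conf'],2),np.round(x['uv']),np.round(R.from_rotvec(s['ee_rot']).inv().apply(hit(cc,x['uv'],z,ss)-s['eef_pos']),4)) for x in r[:2]])
E
```

```text
[0.44909734 0.22182234 0.04934066]
w stop_hinge [(0.72, array([323., 308.]), array([-0.0077, -0.0002,  0.0314]))]
w stop_flap_tip [(0.96, array([327., 399.]), array([-0.0172,  0.0012, -0.0186]))]
w stop_mark [(0.72, array([327., 346.]), array([-0.0122,  0.0013,  0.0064]))]
w bar_end []
s stop_hinge [(0.64, array([238., 221.]), array([0.0006, 0.0122, 0.0314]))]
s stop_flap_tip [(0.55, array([238., 204.]), array([-0.0179,  0.0017, -0.0186]))]
s stop_mark [(0.68, array([338., 234.]), array([-0.2155,  0.078 ,  0.0077])), (0.62, array([238., 212.]), array([-0.0072,  0.0072,  0.0064]))]
s bar_end [(0.61, array([268., 232.]), array([-0.109 , -0.0054,  0.0068]))]
```

View pics/c4.png

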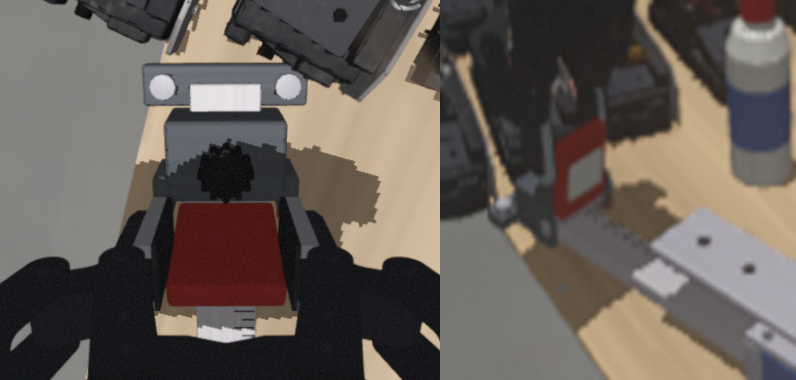

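The flap is still tilted slightly inward. Its tip is about 9.5 mm inside the pin, so it's at about 78°, and the slick plate is slipping in the pads. I'll release, go to the near side and push it up with closed fingers.

Emit:
apply_moves:
  steps: [-0.005, 0, 0, 0, 0, 0, 200, -0.005, 0, 0, 0, 0, 0, 85, -0.005, 0, 0, 0, 0, 0, 85, -0.005, 0, 0, 0, 0, 0, 85, -0.005, 0, -0.025, 0, 0, 0, 85, -0.005, 0, -0.05, 0, 0, 0, 85, -0.005, 0, -0.055, 0, 0, 0, 85, -0.03, 0, -0.055, 0, 0, 0, 85, -0.053, 0, -0.055, 0, 0, 0, 255, -0.053, 0, -0.055, 0, 0, 0, 255, -0.053, 0, -0.055, 0, 0, 0, 255, -0.053, 0, -0.055, 0, 0, 0, 255, -0.053, 0, -0.055, 0, 0, 0, 255, -0.053, 0, -0.055, 0, 0, 0, 255]

```text
time_s: 9.8
eef_pos: [0.4606, 0.1754, 0.1035]
ee_rot: [-1.879, -2.517, 0.0]
wrist_force: [0.5, 0.4, 0.4]
gripper_width: 0.0001
finger_force: 0.0
```

```bash
python3 - <<'E'
from h import *
s=read_state();c=camera('wrist');print(s['time_s'],s['eef_pos'],s['ee_rot'],s['wrist_force'],s['gripper_width'],s['finger_force'])
for k in ['stop_hinge','stop_flap_tip','stop_mark','bar_end']:
    r=pinpoint(c,k)
    z={'stop_flap_tip':.067}.get(k,Z[k])
    print(k,[(round(x['conf'],2),np.round(x['uv']),np.round(hit(c,x['uv'],z,s),4),np.round(R.from_rotvec(s['ee_rot']).inv().apply(hit(c,x['uv'],z,s)-s['eef_pos']),4)) for x in r[:2]])
E
```

```text
9.8 [0.46060628 0.17537194 0.10347698] [-1.87928197e+00 -2.51690400e+00  2.84165087e-04] [0.51694686 0.3500535  0.41747547] 0.00011696040075995776 0.0
stop_hinge [(0.91, array([329., 180.]), array([0.4517, 0.2149, 0.018 ]), array([0.0404, 0.0027, 0.0855]))]
stop_flap_tip [(0.83, array([329., 224.]), array([0.4547, 0.2032, 0.067 ]), array([0.0283, 0.0022, 0.0365]))]
stop_mark [(0.79, array([330., 197.]), array([0.4532, 0.2102, 0.043 ]), array([0.0354, 0.0028, 0.0605]))]
bar_end [(0.6, array([330., 198.]), array([0.4533, 0.21  , 0.043 ]), array([0.0352, 0.0029, 0.0605]))]
```

Emit:
apply_moves:
  steps: [0, 0.002, 0.025, 0, 0, 0, 255, 0, 0.002, 0.05, 0, 0, 0, 255, 0, 0.002, 0.05, 0, 0, 0, 255, 0.006, 0.002, 0.05, 0, 0, 0, 255, 0.012, 0.002, 0.05, 0, 0, 0, 255, 0.017, 0.002, 0.05, 0, 0, 0, 255, 0.021, 0.002, 0.05, 0, 0, 0, 255, 0.025, 0.002, 0.05, 0, 0, 0, 255, 0.027, 0.002, 0.05, 0, 0, 0, 255, 0.027, 0.002, 0.05, 0, 0, 0, 255, 0.027, 0.002, 0.05, 0, 0, 0, 255]

```text
time_s: 11.15
eef_pos: [0.4552, 0.2011, 0.0536]
ee_rot: [-1.882, -2.515, -0.0]
wrist_force: [0.8, -1.4, -0.8]
gripper_width: -0.0001
finger_force: 0.5
```

Emit:
apply_moves:
  steps: [0.002, 0, 0, 0, 0, 0, 255, 0.004, 0, 0, 0, 0, 0, 255, 0.004, 0, 0, 0, 0, 0, 255]

```text
time_s: 11.45
eef_pos: [0.455, 0.2015, 0.0536]
ee_rot: [1.882, 2.511, -0.005]
wrist_force: [1.4, -6.1, 1.9]
gripper_width: 0.0002
finger_force: 3.4
```

The force jumped to 6 N and the motion stopped, so the flap is against its backstop. I'll press a bit more to be sure, then withdraw, lift and look.

Emit:
apply_moves:
  steps: [0.002, 0, 0, 0, 0, 0, 255, 0.002, 0, 0, 0, 0, 0, 255, -0.02, 0, 0, 0, 0, 0, 255, -0.03, 0, 0, 0, 0, 0, 255, -0.03, 0, -0.05, 0, 0, 0, 0, -0.03, 0, -0.1, 0, 0, 0, 0, -0.03, 0, -0.12, 0, 0, 0, 0, -0.03, 0, -0.12, 0, 0, 0, 0, -0.03, 0, -0.12, 0, 0, 0, 0, -0.03, 0, -0.12, 0, 0, 0, 0]

```text
time_s: 12.45
eef_pos: [0.4612, 0.176, 0.1721]
ee_rot: [-1.88, -2.514, 0.004]
wrist_force: [0.5, 0.5, 0.6]
gripper_width: 0.085
finger_force: 0.0
```

```bash
python3 - <<'E'
from h import *
s=read_state();c=camera('wrist');print(s['time_s'],s['eef_pos'],s['ee_rot'],s['wrist_force'],s['gripper_width'])
c2=camera('scene');s2=cv2.resize(c2['color'][170:270,190:310],(456,380),interpolation=cv2.INTER_CUBIC)
cv2.imwrite('pics/c5.png',np.hstack([c['color'][40:420,160:500],s2])[:,:,::-1])
for n,cc,ss in [('w',c,s),('s',c2,None),('t',camera('top'),None)]:
  for k in ['stop_hinge','stop_flap_tip','stop_mark','bar_end','bar_tail','bend_edge']:
    r=pinpoint(cc,k)
    z={'stop_flap_tip':.068}.get(k,Z[k])
    print(n,k,[(round(x['conf'],2),np.round(x['uv']),np.round(hit(cc,x['uv'],z,ss),4)) for x in r[:1]])
E
```

```text
12.45 [0.46121245 0.17604167 0.17214184] [-1.87995307 -2.51440714  0.00426308] [0.47334696 0.48638461 0.5862555 ] 0.08504841269902978
w stop_hinge [(0.9, array([329., 166.]), array([0.4523, 0.2155, 0.018 ]))]
w stop_flap_tip []
w stop_mark [(0.66, array([330., 180.]), array([0.4547, 0.2093, 0.043 ]))]
w bar_end [(0.84, array([328., 319.]), array([0.4811, 0.1168, 0.043 ]))]
w bar_tail []
w bend_edge []
s stop_hinge [(0.63, array([239., 220.]), array([0.4633, 0.227 , 0.018 ]))]
s stop_flap_tip [(0.84, array([230., 202.]), array([0.4461, 0.2213, 0.068 ]))]
s stop_mark [(0.97, array([240., 210.]), array([0.4664, 0.222 , 0.043 ]))]
s bar_end [(0.96, array([269., 232.]), array([0.4763, 0.1135, 0.043 ]))]
s bar_tail [(0.87, array([399., 293.]), array([ 0.5642, -0.1657,  0.043 ]))]
s bend_edge [(0.81, array([307., 249.]), array([0.51  , 0.0286, 0.04  ]))]
t stop_hinge []
t stop_flap_tip []
t stop_mark [(0.22, array([292., 332.]), array([0.3823, 0.04  , 0.043 ]))]
t bar_end [(0.74, array([251., 284.]), array([0.4795, 0.1199, 0.043 ]))]
t bar_tail [(0.89, array([396., 236.]), array([ 0.5683, -0.173 ,  0.043 ]))]
t bend_edge [(0.91, array([294., 270.]), array([0.5047, 0.035 , 0.04  ]))]
```

View pics/c5.png

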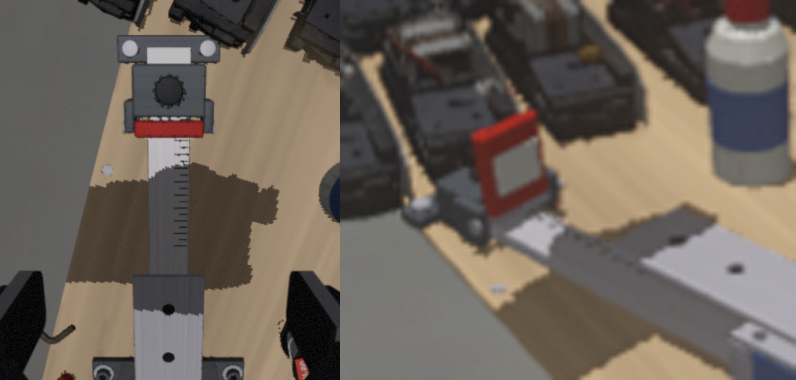

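The stop is upright, leaning slightly back, with the nylon pad facing the bar at about (515,165) in the crop's right half. The saddle hasn't moved. I'll now go above the bar's tail.

Emit:
apply_moves:
  steps: [-0.344, 0.0015, 0, 0, 0, 0, 0, -0.344, 0.0015, 0, 0, 0, 0, 0, -0.344, 0.0015, 0, 0, 0, 0, 0, -0.344, 0.0015, 0, 0, 0, 0, 0, -0.344, 0.0015, 0, 0, 0, 0, 0, -0.344, 0.0015, 0, 0, 0, 0, 0, -0.344, 0.0015, 0, 0, 0, 0, 0, -0.344, 0.0015, 0, 0, 0, 0, 0, -0.344, 0.0015, 0.04, 0, 0, 0, 0, -0.344, 0.0015, 0.06, 0, 0, 0, 0, -0.344, 0.0015, 0.06, 0, 0, 0, 0, -0.344, 0.0015, 0.06, 0, 0, 0, 0]

```text
time_s: 14.7
eef_pos: [0.5614, -0.1533, 0.1139]
ee_rot: [-1.881, -2.516, 0.0]
wrist_force: [-0.2, -0.2, 0.0]
gripper_width: 0.0853
finger_force: 0.0
```

```bash
python3 - <<'E'
from h import *
s=read_state();c=camera('wrist');save(c,'w6.png');print(s['time_s'],s['eef_pos'],s['ee_rot'],s['wrist_force'],s['gripper_width'])
for k in ['bar_tail','bar','bend_edge','bar_end']:
    r=pinpoint(c,k)
    print(k,[(round(x['conf'],2),np.round(x['uv']),np.round(hit(c,x['uv'],Z[k],s),4),np.round(R.from_rotvec(s['ee_rot']).inv().apply(hit(c,x['uv'],Z[k],s)-s['eef_pos']),4)) for x in r[:2]])
E
```

```text
14.7 [ 0.56142162 -0.15325125  0.11394183] [-1.88106875e+00 -2.51609025e+00  8.42854196e-05] [-0.19056205 -0.17448548  0.00560806] 0.08525817922775743
bar_tail [(0.97, array([324., 288.]), array([ 0.5655, -0.1679,  0.043 ]), array([-0.0152, -0.0002,  0.0709]))]
bar []
bend_edge []
bar_end []
```

View pics/w6.png

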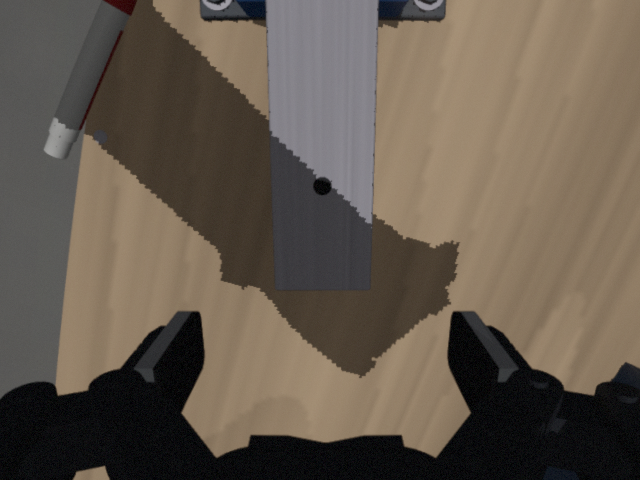

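The bar's tail is at (323,290), centred between the fingers (mid column 326) and square to them, 15 mm behind the TCP. The pen is well clear at left. I'll descend and grip.

Emit:
apply_moves:
  steps: [0.003, 0, 0.04, 0, 0, 0, 0, 0.003, 0, 0.075, 0, 0, 0, 0, 0.003, 0, 0.083, 0, 0, 0, 0, 0.003, 0, 0.083, 0, 0, 0, 0, 0.003, 0, 0.083, 0, 0, 0, 0, 0.003, 0, 0.083, 0, 0, 0, 200, 0.003, 0, 0.083, 0, 0, 0, 200, 0.003, 0, 0.083, 0, 0, 0, 200, 0.003, 0, 0.083, 0, 0, 0, 200, 0.003, 0, 0.083, 0, 0, 0, 200, 0.003, 0, 0.083, 0, 0, 0, 200, 0.003, 0, 0.083, 0, 0, 0, 200]
  newtons: 70

```text
time_s: 16.15
eef_pos: [0.5609, -0.1513, 0.031]
ee_rot: [1.881, 2.514, 0.0]
wrist_force: [1.0, -1.4, 1.5]
gripper_width: 0.0484
finger_force: 71.7
```

```bash
python3 - <<'E'
from h import *
s=read_state();c=camera('wrist');print({k:np.round(s[k],4) for k in ['time_s','eef_pos','ee_rot','wrist_force','torque','gripper_width','finger_force']})
r=pinpoint(c,'bar_tail')
print([(round(x['conf'],2),np.round(x['uv']),np.round(R.from_rotvec(s['ee_rot']).inv().apply(hit(c,x['uv'],.043,s)-s['eef_pos']),4)) for x in r[:2]])
E
```

```text
{'time_s': np.float64(16.15), 'eef_pos': array([ 0.5609, -0.1513,  0.031 ]), 'ee_rot': array([1.8814e+00, 2.5141e+00, 2.0000e-04]), 'wrist_force': array([ 0.9914, -1.3617,  1.5357]), 'torque': array([-0.2136, -0.1231,  0.0563]), 'gripper_width': np.float64(0.0484), 'finger_force': np.float64(71.7004)}
[(0.61, array([328., 386.]), array([-0.0168,  0.0016, -0.0119]))]
```

Emit:
apply_moves:
  steps: [0.005, 0, 0, 0, 0, 0, 200, 0.011, 0, 0, 0, 0, 0, 200, 0.017, 0, 0.0005, 0, 0, 0, 200, 0.023, 0, 0.0005, 0, 0, 0, 200, 0.029, 0, 0.001, 0, 0, 0, 200, 0.035, 0, 0.001, 0, 0, 0, 200, 0.041, 0, 0.0015, 0, 0, 0, 200, 0.047, 0, 0.002, 0, 0, 0, 200, 0.053, 0, 0.002, 0, 0, 0, 200, 0.059, 0, 0.002, 0, 0, 0, 200, 0.059, 0, 0.002, 0, 0, 0, 200]

```text
time_s: 17.35
eef_pos: [0.5466, -0.1, 0.0317]
ee_rot: [1.878, 2.505, -0.003]
wrist_force: [1.5, -8.2, 9.9]
gripper_width: 0.0479
finger_force: 72.5
```

Emit:
apply_moves:
  steps: [0.005, 0, 0, 0, 0, 0, 200, 0.01, 0, 0, 0, 0, 0, 200, 0.015, 0, 0, 0, 0, 0, 200, 0.02, 0, 0, 0, 0, 0, 200, 0.025, 0, 0, 0, 0, 0, 200, 0.03, 0, 0, 0, 0, 0, 200, 0.034, 0, 0, 0, 0, 0, 200, 0.036, 0, 0, 0, 0, 0, 200, 0.036, 0, 0, 0, 0, 0, 200]

```text
time_s: 18.25
eef_pos: [0.5376, -0.0708, 0.0332]
ee_rot: [1.877, 2.497, -0.008]
wrist_force: [-0.5, -14.3, 15.4]
gripper_width: 0.0479
finger_force: 73.1
```

```bash
python3 - <<'E'
from h import *
s=read_state();print({k:np.round(s[k],4) for k in ['eef_pos','ee_rot','wrist_force','torque']})
c=camera('scene');t=camera('top')
for n,cc in (('s',c),('t',t)):
  for k in ['bar_end','stop_mark','bar_tail','stop_hinge','bend_edge']:
    r=pinpoint(cc,k);print(n,k,[(round(x['conf'],2),np.round(x['uv'],1),np.round(hit(cc,x['uv'],Z[k]),4)) for x in r[:1]])
E
```

```text
{'eef_pos': array([ 0.5376, -0.0708,  0.0332]), 'ee_rot': array([ 1.8774,  2.4974, -0.0077]), 'wrist_force': array([ -0.5435, -14.3024,  15.3721]), 'torque': array([-3.0811,  0.2336,  0.2688])}
s bar_end [(0.95, array([241.5, 216.4]), array([0.4579, 0.1979, 0.043 ]))]
s stop_mark [(0.89, array([236.4, 214.1]), array([0.4532, 0.2121, 0.043 ]))]
s bar_tail [(0.68, array([357.4, 271.7]), array([ 0.5421, -0.0823,  0.043 ]))]
s stop_hinge [(0.69, array([238.8, 221.8]), array([0.4604, 0.2205, 0.018 ]))]
s bend_edge [(0.83, array([306.5, 248. ]), array([0.5099, 0.0315, 0.04  ]))]
t bar_end []
t stop_mark [(0.83, array([203.5, 298.6]), array([0.452 , 0.2141, 0.043 ]))]
t bar_tail []
t stop_hinge [(0.57, array([207.5, 301.2]), array([0.4471, 0.2119, 0.018 ]))]
t bend_edge []
```

```bash
python3 - <<'E'
from h import *
R0=R.from_rotvec([1.8814,2.5141,.0002]);s=read_state();R1=R.from_rotvec(s['ee_rot'])
print('turn in tool deg',(R0.inv()*R1).as_rotvec(degrees=True),R1.as_matrix()[:,2])
print('force tool',R1.inv().apply(s['wrist_force']),'torque tool',R1.inv().apply(s['torque']))
c=camera('scene');im=cv2.resize(c['color'][190:310,215:375],(800,600),interpolation=cv2.INTER_CUBIC);cv2.imwrite('pics/c7.png',im[:,:,::-1])
E
```

```text
turn in tool deg [-0.31061296 -0.88013085  0.25894491] [ 0.0107571  -0.01400863 -0.99984401]
force tool [-15.00110781  -2.6525996  -15.75152554] torque tool [ 1.085286   -2.88755614 -0.3462456 ]
```

View pics/c7.png

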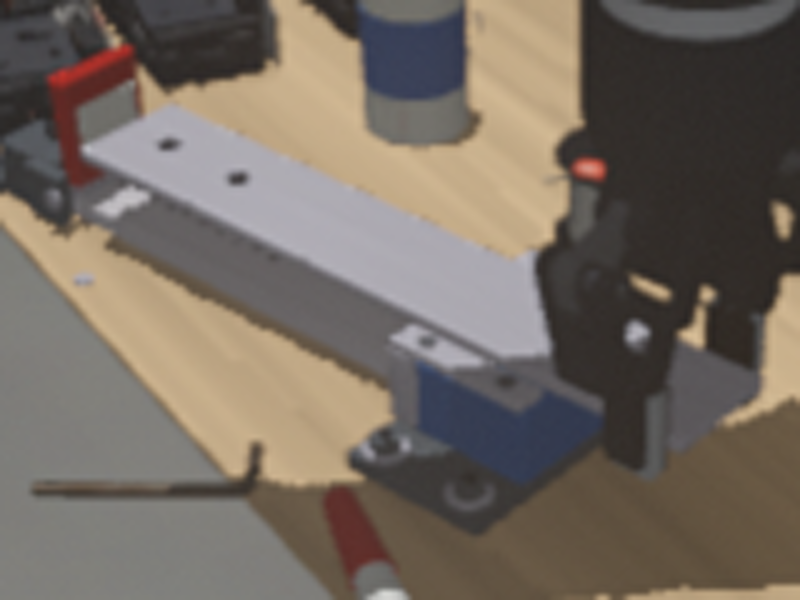

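The picture shows the bar front at (90,152), just short of the upright stop at (100,110), with the tool pitched slightly and the tail a bit raised. I'll level the pitch (tool turned −0.9° about y) before pushing on.

Emit:
apply_moves:
  steps: [0, 0, 0, 0, 0.05, 0, 200, 0, 0, 0, 0.02, 0.1, 0, 200, 0, 0, 0, 0.04, 0.14, 0, 200, 0, 0, 0, 0.04, 0.14, 0, 200, 0, 0, 0, 0.04, 0.14, 0, 200]

```text
time_s: 19.4
eef_pos: [0.5374, -0.0705, 0.033]
ee_rot: [-1.887, -2.508, -0.004]
wrist_force: [-0.2, -13.4, 16.3]
gripper_width: 0.0484
finger_force: 73.0
```

```bash
cat > st.py <<'E'
from h import *
R0=R.from_rotvec([1.8814,2.5141,.0002]);s=read_state();R1=R.from_rotvec(s['ee_rot'])
print(s['time_s'],'turn deg',np.round((R0.inv()*R1).as_rotvec(degrees=True),2),'F tool',np.round(R1.inv().apply(s['wrist_force']),1),'T',np.round(R1.inv().apply(s['torque']),2),'moved',np.round(R0.inv().apply(s['eef_pos']-np.array([.5609,-.1513,.031])),4),s['gripper_width'],s['finger_force'])
E
python3 st.py
```

```text
19.4 turn deg [0.01 0.27 0.29] F tool [-12.7  -3.9 -16.3] T [ 0.82 -2.79 -0.18] moved [ 0.0841  0.0003 -0.0021] 0.04843669544045763 73.048335313797
```

Emit:
apply_moves:
  steps: [0, 0, -0.001, 0, -0.05, 0, 200, 0, 0, -0.002, 0, -0.1, 0, 200, 0, 0, -0.002, 0, -0.1, 0, 200, 0, 0, -0.002, 0, -0.1, 0, 200]

```text
time_s: 19.8
eef_pos: [0.5362, -0.0666, 0.0334]
ee_rot: [1.886, 2.509, -0.006]
wrist_force: [0.4, -9.5, 9.1]
gripper_width: 0.0481
finger_force: 72.4
```

```bash
python3 st.py; cat > lev.py <<'E'
from h import *
# compare the bar's near lower long edge region with flat projection, via outline left/lower boundary
c=camera('scene');o=outline_of(c,'bar')[0];m=o['pixels'].astype(np.uint8)
ax=np.array([-.282,.959,0]);lat=np.array([.959,.282,0])
r=pinpoint(c,'bar_end')[0];print(r['conf'],np.round(r['uv'],1))
g=cv2.GaussianBlur(cv2.cvtColor(c['color'],cv2.COLOR_RGB2GRAY).astype(np.float32),(0,0),.8)
import sys
end=np.array([float(sys.argv[1]),float(sys.argv[2]),0])
for side,name in ((-.025,'near top'),(.025,'far top')):
    res=[]
    for d in np.arange(.01,.29,.004):
        P=end-ax*d+lat*side+np.array([0,0,.046]);a,b=proj(c,np.array([P,P+[0,0,.001]]))
        n=np.array([0,-1.]) ; ts=np.arange(-7,7.01,.1)
        prof=np.array([cv2.getRectSubPix(g,(1,1),tuple(map(float,a+n*t)))[0,0] for t in ts])
        gr=np.gradient(prof); i=np.argmax(gr if side<0 else -gr)
        if abs(gr[i])>1.2: res.append((d,ts[i]*.001/np.linalg.norm(b-a)*1000))
    res=np.array(res);
    k=np.ones(len(res),bool)
    for _ in range(4):
        p=np.polyfit(res[k,0],res[k,1],1);e=res[:,1]-np.polyval(p,res[:,0]);k=abs(e)<max(.5,1.5*np.std(e[k]))
    print(name,len(res),k.sum(),'height offset mm at end, at mid',np.round(np.polyval(p,[0,.15]),2),'slope deg(nose up +)',np.round(-np.degrees(np.arctan(p[0]/1000)),2))
E
python3 lev.py .4566 .1975
```

```text
19.8 turn deg [ 0.12 -0.21  0.24] F tool [-9.2 -2.3 -9. ] T [ 0.22 -1.96  0.06] moved [ 0.0882  0.0002 -0.0025] 0.04805067825916161 72.38057971000671
0.97 [240.2 216.7]
near top 58 32 height offset mm at end, at mid [-0.5   0.77] slope deg(nose up +) -0.48
far top 15 7 height offset mm at end, at mid [15.99  8.34] slope deg(nose up +) 2.92
```

By statics (9 N down at the tail, small moment) the bar is flat on the block. I'll continue the slide to contact.

Emit:
apply_moves:
  steps: [0.003, 0, 0, 0, 0, 0, 200, 0.005, 0, 0, 0, 0, 0, 200, 0.007, 0, 0, 0, 0, 0, 200, 0.007, 0, 0, 0, 0, 0, 200]

```text
time_s: 20.35
eef_pos: [0.5343, -0.0604, 0.0334]
ee_rot: [1.885, 2.508, -0.007]
wrist_force: [0.3, -10.8, 9.4]
gripper_width: 0.0483
finger_force: 72.4
```

```bash
python3 st.py
```

```text
20.35 turn deg [ 0.12 -0.26  0.25] F tool [-10.5  -2.7  -9.3] T [ 0.25 -2.11  0.06] moved [ 0.0947  0.0001 -0.0025] 0.04825950894966702 72.35935091972351
```

Emit:
apply_moves:
  steps: [0.002, 0, 0, 0, 0, 0, 200, 0.004, 0, 0, 0, 0, 0, 200, 0.004, 0, 0, 0, 0, 0, 200]

```text
time_s: 20.65
eef_pos: [0.5341, -0.0601, 0.0334]
ee_rot: [1.884, 2.503, -0.01]
wrist_force: [3.3, -15.1, 4.6]
gripper_width: 0.0482
finger_force: 72.0
```

```bash
python3 st.py
```

```text
20.65 turn deg [ 0.05 -0.59  0.33] F tool [-15.5  -1.   -4.4] T [ 0.11 -3.24 -0.06] moved [ 0.095   0.     -0.0025] 0.0481572628018841 72.01251268386841
```

The bar stalled with a force rise of 5 N, so it's in contact. The down force dropped, so I'll restore it a little and check visually.

Emit:
apply_moves:
  steps: [0.001, 0, 0.001, 0, 0.03, 0, 200, 0.001, 0, 0.0015, 0, 0.05, 0, 200, 0.001, 0, 0.0015, 0, 0.05, 0, 200, 0.001, 0, 0.0015, 0, 0.05, 0, 200]

```text
time_s: 21.05
eef_pos: [0.5341, -0.06, 0.0333]
ee_rot: [1.887, 2.506, -0.003]
wrist_force: [-0.6, -16.2, 13.7]
gripper_width: 0.0482
finger_force: 72.8
```

```bash
python3 st.py; python3 - <<'E'
from h import *
c=camera('scene');t=camera('top');w=camera('wrist')
for n,cc in (('s',c),('t',t)):
  for k in ['bar_end','stop_mark','bar_tail','stop_hinge','stop_flap_tip','pen_1','hex_key','ipa_bottle','solder_reel']:
    r=pinpoint(cc,k);print(n,k,[(round(x['conf'],2),np.round(x['uv'],1),np.round(hit(cc,x['uv'],Z[k]),4)) for x in r[:1]])
a=cv2.resize(c['color'][190:290,215:355],(560,400),interpolation=cv2.INTER_CUBIC);b=cv2.resize(t['color'][265:325,175:211],(240,400),interpolation=cv2.INTER_CUBIC)
cv2.imwrite('pics/c8.png',np.hstack([a,b])[:,:,::-1])
E
```

```text
21.05 turn deg [ 0.02 -0.2   0.35] F tool [-15.5  -5.  -13.6] T [ 0.76 -3.12 -0.16] moved [ 0.0951  0.0001 -0.0025] 0.04823628437287429 72.84168720245361
s bar_end [(0.73, array([236.1, 214.2]), array([0.4526, 0.2121, 0.043 ]))]
s stop_mark [(0.6, array([235. , 211.6]), array([0.4553, 0.2231, 0.043 ]))]
s bar_tail [(0.68, array([356.8, 269.8]), array([ 0.5445, -0.0773,  0.043 ]))]
s stop_hinge [(0.64, array([238. , 222.4]), array([0.458 , 0.2192, 0.018 ]))]
s stop_flap_tip [(0.86, array([231.8, 202.8]), array([0.4836, 0.3047, 0.018 ]))]
s pen_1 [(0.58, array([292.1, 317.3]), array([ 0.4114, -0.0791,  0.    ]))]
s hex_key [(0.75, array([243.4, 286.2]), array([0.3807, 0.0397, 0.    ]))]
s ipa_bottle [(0.67, array([293.5, 213.3]), array([0.5915, 0.216 , 0.    ]))]
s solder_reel []
t bar_end [(0.91, array([207.1, 298.5]), array([0.4521, 0.207 , 0.043 ]))]
t stop_mark [(0.73, array([205.6, 296. ]), array([0.457, 0.21 , 0.043]))]
t bar_tail []
t stop_hinge [(0.88, array([206.6, 301.1]), array([0.4473, 0.2138, 0.018 ]))]
t stop_flap_tip [(0.54, array([197. , 298.5]), array([0.453 , 0.2334, 0.018 ]))]
t pen_1 []
t hex_key []
t ipa_bottle [(0.66, array([209.5, 232.5]), array([0.5913, 0.2129, 0.    ]))]
t solder_reel [(0.86, array([271., 219.]), array([0.6172, 0.0826, 0.    ]))]
```

View pics/c8.png

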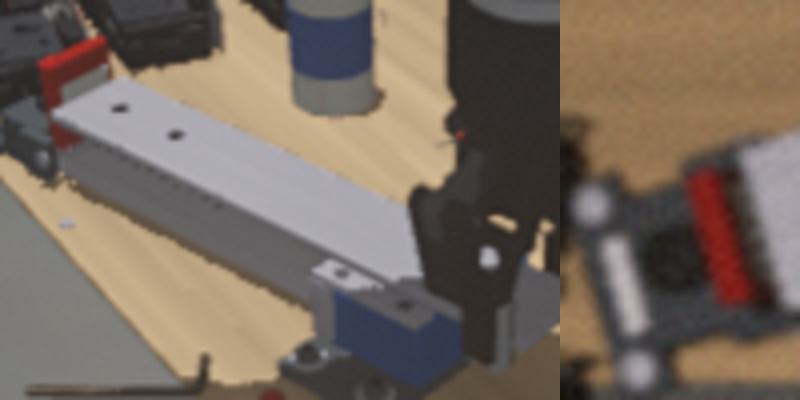

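Emit:
apply_moves:
  steps: [0.001, 0, -0.0005, 0, 0, 0, 200, 0.0025, 0, -0.001, 0, 0.02, 0, 200, 0.0025, 0, -0.001, 0, 0.02, 0, 200, 0.0025, 0, -0.001, 0, 0.02, 0, 200, 0.0025, 0, -0.001, 0, 0.02, 0, 200, 0.0025, 0, -0.001, 0, 0.02, 0, 200]

```text
time_s: 22.7
eef_pos: [0.5341, -0.0599, 0.0334]
ee_rot: [1.888, 2.504, -0.004]
wrist_force: [5.3, -19.8, 5.5]
gripper_width: 0.048
finger_force: 72.1
```

```bash
python3 st.py; python3 - <<'E'
from h import *
s=read_state();w=camera('wrist');t=camera('top')
r=pinpoint(w,'bar_tail');print([(x['conf'],np.round(R.from_rotvec(s['ee_rot']).inv().apply(hit(w,x['uv'],.043,s)-s['eef_pos']),4)) for x in r[:1]])
for k in ['stop_hinge','bar_end']: print(k,[np.round(hit(t,x['uv'],Z[k]),4) for x in pinpoint(t,k)[:1]])
E
```

```text
22.7 turn deg [-0.01 -0.29  0.4 ] F tool [-20.5  -0.4  -5.4] T [ 0.23 -4.06 -0.19] moved [ 0.0953  0.     -0.0025] 0.04802643206709128 72.14234948158264
[(0.97, array([-0.0182,  0.0011, -0.0095]))]
stop_hinge []
bar_end [array([0.4549, 0.2128, 0.043 ])]
```

It's firmly against the stop: 20 N with no motion, and the saddle is still in place. I'll ease the push slightly, add a little hold-down, and hand in.

Emit:
apply_moves:
  steps: [-0.001, 0, 0.0005, 0, 0, 0, 200, -0.0015, 0, 0.0005, 0, 0, 0, 200, -0.0015, 0, 0.0005, 0, 0, 0, 200, -0.0015, 0, 0.0005, 0, 0, 0, 200, -0.0015, 0, 0.0005, 0, 0, 0, 200, -0.0015, 0, 0.0005, 0, 0, 0, 200]

```text
time_s: 23.55
eef_pos: [0.5341, -0.0599, 0.0334]
ee_rot: [1.888, 2.507, -0.002]
wrist_force: [2.6, -17.7, 9.9]
gripper_width: 0.0482
finger_force: 72.6
```

```bash
python3 st.py
```

```text
23.55 turn deg [ 0.01 -0.14  0.37] F tool [-17.8  -2.4  -9.8] T [ 0.55 -3.54 -0.13] moved [ 0.0953  0.     -0.0025] 0.04815379255507535 72.56362795829773
```

```bash
python3 -c "
from bench import order
print(order.job_done())"
```

```text
the job is handed in; nothing more can be done
None
```

I swung the stop fully up and slid the bar about 95 mm out against it. The gripper still holds the bar by the tail, pressing it down with about 10 N; I judged flat and level from the forces, because the camera check of tilt was inconclusive. I saw no shift of the saddle or of the other items I could re-check, and handed the job in at about 24 s.

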